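Stopper the leaning digestion flask

TASK

Pull the drawer of the bench unit wide open by its handle, take out the solid stopper with the thick knob (not the hose adaptor with the thin stem), and set it fully home in the neck of the leaning flask, its flange flat on the rim, then let go. Do not drop the stopper on the way, leave the adaptor in its hole, and leave the bottle, beaker and tube rack where they stand. The drawer may stay open.

Things in the scene. Friction and masses are not known exactly. Their poses are not given: they have to be found in the camera images.
- cabinet: white bench-top unit with one drawer, fixed to the bench, 240 deep (x), 270 wide (y), 115 high. Origin: on the bench, below the middle of its front opening; z up, x points into the unit; the drawer slides out along -x. The drawer's grey front stands 12 proud of the opening (face at x = -12 when shut), z = 6 to 102; the drawer's side walls reach up to z = 63
- holder (a point): middle of the top of the grey holder block in the drawer, 54 above the bench, 74 behind the face of the drawer's front. The block is 80 (x) by 210 (y) with two upright holes 42 wide, at y = +50 and y = -50 from here, one holding the stopper and one the adaptor. Moves with the drawer; axes as the unit's
- drawer (a joint): how far the drawer is pulled out, m: 0 shut, 0.17 at its stop. It slides with light friction and stays where it is left
- handle (a point): middle of the drawer's steel bar handle: a round bar 10 thick, 120 long along the unit's y, 75 above the bench, 40 clear of the drawer's front (bar's axis 45 from the front's face). Moves with the drawer; axes as the unit's
- stopper: white plastic stopper, round, 68 long, 110 g, upright in either of the holder's two holes. Origin: centre of its flange's underside; z along its axis, up through the knob. Below the origin a tapered plug 32 long, 36 across at the flange, 29 at its tip; above it the flange, 54 across and 6 thick, then a plain round knob 28 across and 30 high (z = 6 to 36) to grip
- adaptor: hose adaptor, not to be used: white plastic, same taper and flange as the stopper, in the other hole; but above the flange it has only a thin stem 14 across and 30 high (top at z = 36) with a 9 thick hose spout sticking out to its y side. Origin and z as the stopper's
- flask: round-bottomed clear glass flask, fixed, leaning 32 degrees from vertical, mouth towards the robot. Origin: centre of the mouth in the plane of the rim, 194 above the bench; z points out along the neck's axis, y level. Bore 42 at the rim, 39 at 60 below it, wall 4. Bulb 110 across, centred at z = -140. When seated, the stopper's origin and axis coincide with these
- stand: the flask's stand, fixed to the bench: white heater base 170 x 150 x 30 with a dark round seat, and an upright steel rod 12 thick and 210 high at x = 115, clamped to the neck by a level bar 152 up. Origin: on the bench, 40 beyond the point below the flask's mouth; x away from the mouth's lean, z up
- bottle: clear bottle with white cap and paper label, 64 across, 190 high; bystander. Origin: centre of its foot
- beaker: empty glass beaker, 84 across, 100 high; bystander. Origin: centre of its foot
- tube_rack: white rack with eight capped tubes, 90 x 180 and 98 high; bystander. Origin: centre of its foot
Things that resemble listed ones, but are neither listed nor needed, are in the scene too. Leave any purple or red look-alike of the stand alone.

How it is judged (in metres and radians):
On the way:
1. the drawer is pulled open by at least 9 cm (value of joint drawer above 0.09 m), for 0.2 s.
At the end, for the whole second after the job is handed in: The stopper sits in the flask's neck, knob outwards: the centre of its flange's underside within 7 mm of the neck's axis in each direction and at most 5 mm above the rim, its axis within 0.12 rad of the neck's; it is at rest and released (z of stopper in the frame of flask between -0.004 and 0.005 m and x of stopper in the frame of flask between -0.007 and 0.007 m and y of stopper in the frame of flask between -0.007 and 0.007 m and angle between the z axis of stopper and the z axis of flask, either way round below 0.12 rad and angle between stopper's own z axis and vertical below 1.2 rad and linear speed of stopper below 0.02 m/s and contact force between the fingers and stopper below 0.1 N); the robot touches nothing.
It fails at once if the stopper is dropped: it moves faster than 0.5 m/s with no finger on it (linear speed of stopper above 0.5 m/s and contact force between the fingers and stopper below 0.05 N).
It fails at once if the adaptor is lifted out of its hole or tipped (height (world z) of adaptor above 0.08 m or angle between adaptor's own z axis and vertical above 0.35 rad).
It fails at once if the bottle is shifted by more than 3 cm or tipped over (distance of bottle from where it was at the start of the episode above 0.03 m or angle between bottle's own z axis and vertical above 0.3 rad).
It fails at once if the beaker is shifted by more than 3 cm or tipped over (distance of beaker from where it was at the start of the episode above 0.03 m or angle between beaker's own z axis and vertical above 0.3 rad).
It fails at once if the tube rack is shifted by more than 3 cm or tipped over (distance of tube_rack from where it was at the start of the episode above 0.03 m or angle between tube_rack's own z axis and vertical above 0.3 rad).
It also fails if it takes over 58 s, if anything falls off the work surface, if the arm or the gripper's body presses on something with over 40 N, if the wrist force passes 120 N, or if a joint passes its speed limit or range.

ROBOT

A 7-joint arm with a two-finger parallel gripper is mounted at the origin on the work surface. World frame = base frame: x ahead of the robot, y to its left, z up, the work surface at z = 0. Lengths are in mm, angles in rad, forces in N, time in s.
With the tool pointing down it reaches from about 425 to 875 mm from the base axis. Payload 8.4 kg.
Tool frame: the origin (TCP) lies at the very end of the fingers, on their centre line; the grasp point (between the pads) lies 19 mm behind it; z points along the fingers, y is the line along which they close (so a half turn about z gives the same grasp; the last joint's range is limited). The gripper opens to 87 mm and grips with 3 to 60 N. Pads are 19 mm wide; open, the fingers measure 117 mm over their backs; the gripper's body (75 mm by 190 mm) begins 51 mm behind the grasp point.
Start: joints at [-1.257, 0.333, 0.04, 1.465, -0.013, 1.343, -0.059], TCP at [260.762, 595.371, 222.546] pointing down, gripper open.
Joint ranges: [-2.58, 2.58], [-0.38, 2.09], [-1.3, 1.39], [0.25, 2.4], [-1.5, 4.64], [0.08, 2.09], [-2.65, 2.65]. Speed limits (rad/s): [2.22, 2.22, 2.79, 2.79, 3.14, 3.14, 3.14].

INTERFACE

Orientations are given as a unit quaternion [x, y, z, w].
In Python, from bench import r, imaging, close_job gives the robot as it stands. The module is installed in compiled form; this text tells all that it offers.
- The arm moves only by the shell command python3 -m pendant 'ROWS' [FORCE]. ROWS is a JSON object of lists of equal length, an entry for each row: "offset": the shift along the tool's x, y, z in m, a list of three; "rotation": the turn, a rotation vector about the tool's x, y, z in degrees, a list of three; "claw": the opening, from 0 (shut) to 1 (fully open). A call has 1 to 20 rows; each row is the pose to reach, as a shift and turn from the pose commanded when the call began, along the tool's axes at that moment; what a row does not reach only later rows make up. A row lasts 1/12 s, in which the tool goes at most 41.7 mm and 7.16 degrees, less where a joint would pass 70% of its speed; a pose out of reach is approached as far as the arm can. A call with a gripper value outside its range is refused whole. The fingers move at their own pace and stop on an object; FORCE is the grip in N (left out, the last holds). Time passes only in rows, so rows that repeat a pose let the fingers close. It gives the time, the measured TCP pose, the force, the opening and the grip force at its end, in the units of the state.
- r.sense(): the state, without advancing time (a new reading comes with each control period).
- imaging.read_camera(name): name is "side" or "top"; returns a dict with "pixels" (420x560x3 uint8, red, green, blue), "z_map" (420x560 float32, mm along the optical axis (not along the pixel's ray), 0 where there is no reading), "intrinsics" (3x3 intrinsics, pixels), "rvec" (rotation vector, rad) and "tvec" (3), from world to camera coordinates, as OpenCV has them. Camera axes: x right, y down, z forward; pixel columns grow to the right and rows downward; lengths in mm; the calibration is good to about 2 mm. A picture is of the moment at which its call begins.
- close_job(): hands the job in; it is judged then, once.
Trained networks look in a picture, given as the dict that the camera call returned (one of the last four; its "shot" number tells which), for a name from the list of things; names that differ only in an ending like _2 or _b are one class to them, and where a whole thing is asked for, a point or a joint stands for the part that bears it (a point fixed in the world has none). Each returns a list of dicts, best first, with "confidence" (0 to 1); they miss things now and then, are a little off and sometimes report something else, mostly with a low value. They report only what shows in the picture. A call takes as long as a camera call. They do not tell look-alikes from the thing itself.
- imaging.masks_of(picture, query): "region" (420x560 bool, what is visible of it) and "pixel" ([column, row] in pixels, amid what is visible of it).
The state is a dict: "t": time; "joint_pos": joint angles; "dq": joint speeds; "tau": joint torques, N m; "eef_pos": TCP position; "ee_rot": TCP orientation; "contact_force": force on the tool from outside, world axes, zero at the start; "wrist_torque": the same for the moment, N m; "width": finger opening in mm; "gripper_force": force on a finger pad.
Only numpy, scipy, OpenCV 4.12 (cv2) and the standard library are available. Lean on these libraries where they do the work, as an engineer would, in place of code of your own. Each camera call takes 0.05 s, during which the arm holds its last target. There are 200 camera calls.

## Working session

There is one attempt and no reset: what is moved stays moved. The work goes in short steps, Python scripts to look and compute and a shell command to move; the robot and the scene stay as the last step left them, time stands still between calls to the robot, and variables do not carry over. Pictures are saved under pics/ and viewed, at most 10 in all, crops included, and the job is handed in when it is done.

```bash
mkdir -p pics
cat > h.py <<'E'
import numpy as np, cv2
from bench import r, imaging, close_job
from scipy.spatial.transform import Rotation as R
def cloud(p):
    K=np.array(p["intrinsics"]);z=p["z_map"].astype(float);v,u=np.indices(z.shape)
    c=np.stack([(u-K[0,2])*z/K[0,0],(v-K[1,2])*z/K[1,1],z],-1)
    Rm=cv2.Rodrigues(np.array(p["rvec"],float))[0];w=(c-np.array(p["tvec"]).ravel())@Rm
    w[z<=0]=np.nan;return w
def save(p,n): cv2.imwrite("pics/"+n,p["pixels"][:,:,::-1])
E
python3 - <<'E'
from h import *
s=r.sense();print({k:np.round(s[k],3) for k in("t","eef_pos","ee_rot","width","contact_force")})
P=[]
for n in("side","top"):
    p=imaging.read_camera(n);P.append(p["pixels"][:,:,::-1]);w=cloud(p)
    for q in("cabinet","handle","flask","stand","bottle","beaker","tube_rack","stopper","adaptor"):
        for d in imaging.masks_of(p,q)[:3]:
            m=d["region"];x=w[m];x=x[~np.isnan(x[:,0])]
            print(n,q,round(d["confidence"],2),np.round(d["pixel"]),m.sum(),np.round(np.percentile(x,[2,50,98],axis=0)).tolist() if len(x) else None)
    cv2.imwrite(f"pics/{n}0.png",P[-1])
E
```

```text
{'t': np.float64(0.0), 'eef_pos': array([260.581, 594.96 , 221.652]), 'ee_rot': array([ 0.205,  0.979, -0.001, -0.   ]), 'width': np.float64(86.727), 'contact_force': array([-0.476,  0.35 , -0.491])}
side cabinet 0.81 [372. 221.] 5654 [[601.0, -338.0, 4.0], [697.0, -239.0, 106.0], [870.0, -55.0, 120.0]]
side handle 0.58 [347. 233.] 1481 [[577.0, -309.0, 13.0], [625.0, -196.0, 71.0], [647.0, -54.0, 106.0]]
side flask 0.98 [219. 198.] 878 [[349.0, 178.0, 52.0], [390.0, 199.0, 111.0], [466.0, 261.0, 202.0]]
side flask 0.82 [281. 178.] 736 [[634.0, 149.0, 56.0], [679.0, 176.0, 113.0], [748.0, 225.0, 202.0]]
side stand 0.78 [220. 209.] 1834 [[340.0, 144.0, 7.0], [394.0, 199.0, 57.0], [527.0, 282.0, 193.0]]
side stand 0.6 [178. 221.] 148 [[261.0, 304.0, 7.0], [277.0, 325.0, 32.0], [305.0, 385.0, 168.0]]
side stand 0.57 [282. 189.] 1754 [[637.0, 121.0, 3.0], [686.0, 176.0, 60.0], [825.0, 312.0, 198.0]]
side bottle 0.93 [332. 185.] 342 [[729.0, -33.0, 82.0], [749.0, -10.0, 128.0], [777.0, 20.0, 192.0]]
side beaker 0.59 [219. 173.] 330 [[481.0, 271.0, 24.0], [589.0, 470.0, 85.0], [634.0, 549.
[... 633 characters left out ...]
lask 0.56 [215. 151.] 891 [[640.0, 149.0, 35.0], [709.0, 192.0, 122.0], [770.0, 248.0, 202.0]]
top stand 0.6 [214. 151.] 2169 [[643.0, 125.0, 23.0], [712.0, 194.0, 39.0], [816.0, 277.0, 199.0]]
top bottle 0.59 [273. 138.] 486 [[735.0, -33.0, 18.0], [750.0, -4.0, 126.0], [779.0, 23.0, 194.0]]
top bottle 0.54 [329. 180.] 1128 [[583.0, -305.0, 12.0], [633.0, -180.0, 80.0], [662.0, -55.0, 107.0]]
top beaker 0.55 [128. 188.] 653 [[560.0, 448.0, 4.0], [605.0, 498.0, 58.0], [635.0, 525.0, 104.0]]
top tube_rack 0.7 [428. 213.] 1887 [[414.0, -567.0, 3.0], [500.0, -506.0, 62.0], [596.0, -461.0, 102.0]]
top stopper 0.67 [212. 152.] 2315 [[643.0, 124.0, 5.0], [712.0, 194.0, 37.0], [821.0, 277.0, 198.0]]
```

Run:
```python
import cv2,numpy as np
a=cv2.imread("pics/side0.png");b=cv2.imread("pics/top0.png")
cv2.imwrite("pics/a.png",cv2.resize(a[130:360,120:460],None,fx=2.3,fy=2.3,interpolation=cv2.INTER_CUBIC))
cv2.imwrite("pics/b.png",cv2.resize(b[80:380,100:470],None,fx=2,fy=2,interpolation=cv2.INTER_CUBIC))
```

```text
(no output)
```

View pics/a.png

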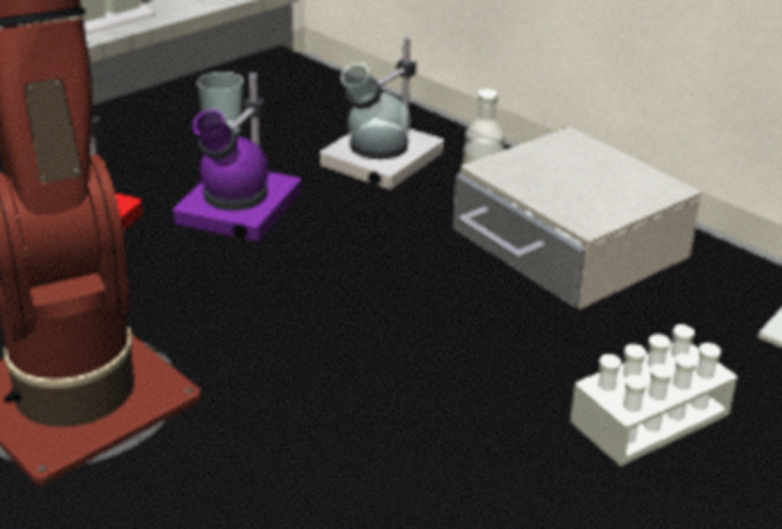

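View pics/b.png

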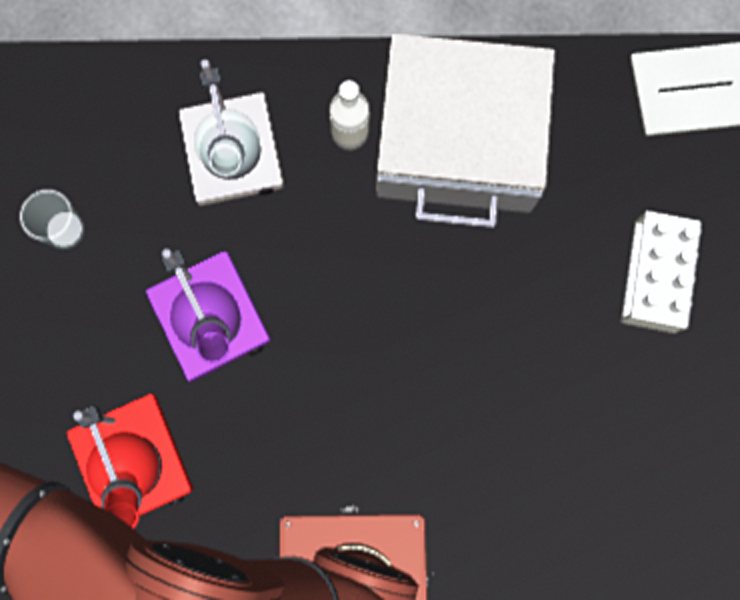

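The side crop shows the clear flask on the white stand at (375,110), the purple look-alike at (235,170) and the handle at (505,230). The top crop shows the clear flask's mouth at (225,155), the handle at (457,210) and the red look-alike at (125,460). Next I'll measure the cabinet, handle and clear flask.

Run:
```python
from h import *
for n in("top","side"):
    p=imaging.read_camera(n);w=cloud(p);x=w.reshape(-1,3);rgb=p["pixels"].reshape(-1,3).astype(int)
    def sel(lo,hi): return np.all((x>np.array(lo))&(x<np.array(hi)),axis=1)
    t=x[sel([560,-400,109],[950,-20,124])]
    print(n,"cabtop",len(t),np.round(t[:,2].mean(),1),cv2.minAreaRect(t[:,:2].astype(np.float32)))
    h=x[sel([540,-330,60],[640,-30,90])]
    rect=cv2.minAreaRect(t[:,:2].astype(np.float32))
    print("near",len(h),np.round(np.percentile(h,[1,50,99],axis=0)).tolist())
    b=x[sel([600,80,24],[880,300,36])]
    print("base",len(b),cv2.minAreaRect(b[:,:2].astype(np.float32)))
    rod=x[sel([740,100,165],[880,330,225])];print("rod",len(rod),np.round(np.median(rod,0)),np.round(rod.max(0)))
    rim=x[sel([600,120,170],[735,260,215])];print("rim",len(rim),np.round(np.percentile(rim,[2,50,98],axis=0)).tolist())
    if len(rim)>20: print(np.round(rim[::max(1,len(rim)//25)]).tolist())
    K=np.array(p["intrinsics"]);print("f",K[0,0],"cam",np.round(-cv2.Rodrigues(np.array(p["rvec"],float))[0].T@np.array(p["tvec"]).ravel()))
```

```text
top cabtop 5692 116.7 ((761.9703979492188, -178.84153747558594), (305.8606262207031, 253.56375122070312), 82.85672760009766)
near 339 [[578.0, -308.0, 61.0], [618.0, -195.0, 80.0], [639.0, -113.0, 89.0]]
base 1007 ((733.3895874023438, 202.1472625732422), (178.22384643554688, 150.35342407226562), 11.618918418884277)
rod 69 [802. 215. 171.] [817. 231. 215.]
rim 135 [[634.0, 162.0, 171.0], [667.0, 189.0, 187.0], [699.0, 209.0, 210.0]]
[[698.0, 199.0, 177.0], [700.0, 181.0, 171.0], [696.0, 193.0, 173.0], [693.0, 205.0, 174.0], [689.0, 188.0, 184.0], [690.0, 205.0, 172.0], [681.0, 186.0, 197.0], [690.0, 174.0, 172.0], [672.0, 190.0, 212.0], [674.0, 176.0, 207.0], [672.0, 200.0, 204.0], [671.0, 175.0, 207.0], [668.0, 200.0, 207.0], [673.0, 209.0, 185.0], [662.0, 203.0, 205.0], [665.0, 163.0, 185.0], [655.0, 207.0, 199.0], [653.0, 207.0, 195.0], [653.0, 205.0, 187.0], [653.0, 204.0, 175.0], [646.0, 202.0, 186.0], [640.0, 201.0, 194.0], [640.0, 168.0, 193.0], [643.0, 192.0, 175.0], [641.0, 169.0, 182.0], [638.0, 187.0, 182.0], [635.0, 194.0, 182.0]]
f 444.22159051279044 cam [ 209.   -8. 1483
[... 468 characters left out ...]
 207.0], [666.0, 198.0, 203.0], [647.0, 206.0, 202.0], [668.0, 201.0, 198.0], [642.0, 206.0, 199.0], [670.0, 208.0, 191.0], [663.0, 173.0, 204.0], [661.0, 204.0, 190.0], [674.0, 190.0, 191.0], [650.0, 209.0, 188.0], [671.0, 203.0, 184.0], [665.0, 169.0, 196.0], [666.0, 215.0, 177.0], [682.0, 204.0, 176.0], [627.0, 195.0, 191.0], [663.0, 206.0, 177.0], [652.0, 166.0, 193.0], [628.0, 196.0, 186.0], [645.0, 164.0, 191.0], [689.0, 184.0, 172.0], [632.0, 178.0, 186.0], [654.0, 168.0, 183.0], [631.0, 194.0, 178.0], [633.0, 168.0, 186.0], [656.0, 165.0, 180.0], [635.0, 186.0, 175.0], [645.0, 169.0, 178.0], [665.0, 164.0, 173.0], [657.0, 166.0, 171.0]]
f 486.56116005858894 cam [ -503. -1057.   924.]
```

```bash
cat > fit.py <<'E'
from h import *
from scipy.optimize import least_squares as LS
X=[];SH={}
for n in("top","side"):
    SH[n]=[imaging.read_camera(n) for _ in range(3)]
def pts(n):
    w=np.stack([cloud(p) for p in SH[n]]);return np.nanmean(w,0).reshape(-1,3)
import warnings;warnings.simplefilter("ignore")
C={n:pts(n) for n in SH}
s32,c32=np.sin(np.radians(32)),np.cos(np.radians(32))
def res(q,P,Rod):
    mx,my,a=q;d=np.array([np.cos(a),np.sin(a)])
    zf=np.array([-s32*d[0],-s32*d[1],c32]);v=P-np.array([mx,my,194])
    z=v@zf;rr=np.linalg.norm(v-np.outer(z,zf),axis=1);ro=25+z*1.5/60;ri=21+z*1.5/60
    dw=np.maximum(np.abs(rr-(ro+ri)/2)-2,z);dr=[]
    e=np.abs(dw)
    rod=np.linalg.norm(Rod[:,:2]-np.array([mx,my])-155*d,axis=1)-6
    return np.concatenate([e,rod])
def sel(x,lo,hi): return x[np.all((x>np.array(lo))&(x<np.array(hi)),axis=1)]
for k in(["top"],["side"],["top","side"]):
    x=np.concatenate([C[n] for n in k])
    P=sel(x,[610,140,168],[705,240,214]);Rod=sel(x,[760,170,190],[850,280,215])
    f=LS(res,[655,188,.18],args=(P,Rod),loss="soft_l1",f_scale=3,x_scale=[1,1,.01]);print(k,len(P),len(Rod),np.round(f.x,3),np.median(np.abs(f.fun)))
    # cabinet: handle bar and front face
    F=sel(x,[560,-340,15],[670,-40,100])
    def rc(q):
        a,cx,cy=q;d=np.array([np.cos(a),np.sin(a)]);xl=(F[:,:2]-[cx,cy])@d;yl=(F[:,:2]-[cx,cy])@[-d[1],d[0]]
        e1=np.abs(xl+12);e2=np.abs(np.hypot(xl+57,F[:,2]-75)-5)+np.maximum(0,np.abs(yl)-60)
        return np.minimum(e1,e2)
    T=sel(x,[600,-360,111],[920,0,122])
    def rt(q):
        a,cx,cy=q;d=np.array([np.cos(a),np.sin(a)]);xl=(T[:,:2]-[cx,cy])@d;yl=(T[:,:2]-[cx,cy])@[-d[1],d[0]]
        inside=np.minimum.reduce([xl,240-xl,135-np.abs(yl)]) 
        # coverage: extremes
        return np.array([np.percentile(xl,1)-2,np.percentile(xl,99)-238,np.percentile(yl,.7)+133,np.percentile(yl,99.3)-133])
    g=LS(lambda q:np.concatenate([rc(q)/3,rt(q)*3]),[-.09,640,-180],loss="soft_l1",x_scale=[.01,1,1],diff_step=1e-4)
    a,cx,cy=g.x;d=np.array([np.cos(a),np.sin(a)])
    print("cab",np.round(g.x,3),"bar",np.round([cx,cy]-57*d,1),np.median(rc(g.x)),np.round(rt(g.x),1))
    xl=(F[:,:2]-[cx,cy])@d;yl=(F[:,:2]-[cx,cy])@[-d[1],d[0]];B=(xl<-45)&(xl>-75)&(F[:,2]>60)&(F[:,2]<90)
    print("barpts",B.sum(),np.round([np.median(xl[B]),np.percentile(yl[B],2),np.percentile(yl[B],98),np.median(F[B,2])],1))
E
python3 fit.py
```

```text
['top'] 154 22 [6.54469e+02 1.85678e+02 1.99000e-01] 0.8539696552726013
cab [-1.18000e-01  6.45443e+02 -1.81774e+02] bar [ 588.8 -175. ] 0.5428705924373096 [-1.5 -1.8 -0.3  0.4]
barpts 135 [-57.8 -63.7  63.1  80.6]
['side'] 154 21 [6.48683e+02 1.88050e+02 2.12000e-01] 1.125590145698679
cab [-1.00000e-01  6.41454e+02 -1.81519e+02] bar [ 584.7 -175.8] 1.9443424481790625 [-4.2 -3.3 -2.2 36.1]
barpts 105 [-60.1 -61.3  64.4  79.7]
['top', 'side'] 308 43 [6.53093e+02 1.85281e+02 2.16000e-01] 1.2696728427683759
cab [-1.04000e-01  6.43050e+02 -1.81283e+02] bar [ 586.4 -175.4] 2.815515346289696 [-3.  -0.2 -2.  27. ]
barpts 237 [-58.2 -62.8  63.7  80.2]
```

```bash
cat >> h.py <<'E'
def tool(zdir,ydir):
    z=np.array(zdir,float);z/=np.linalg.norm(z);y=np.array(ydir,float);y-=z*(y@z);y/=np.linalg.norm(y)
    return np.stack([np.cross(y,z),y,z],1)
def cur():
    s=r.sense();return np.array(s["eef_pos"]),R.from_quat(s["ee_rot"]),s
def plan(pos,M,txt=""):
    p,Q,s=cur();best=None
    for k in(0,180):
        T=R.from_matrix(M)*R.from_euler("z",k,degrees=True);v=(Q.inv()*T).as_rotvec(degrees=True)
        if best is None or np.linalg.norm(v)<np.linalg.norm(best): best=v
    print(txt,"off",np.round(Q.inv().apply(np.array(pos)-p)/1000,4).tolist(),"rot",np.round(best,2).tolist())
E
python3 - <<'E'
from h import *
a=-.11
M=tool([0,0,-1],[np.cos(a),np.sin(a),0])
p=cur()[0]
plan([p[0],p[1],340],M,"up");plan([587,-175,340],M,"over");plan([587,-175,190],M,"above")
E
```

```text
up off [0.0, -0.0, -0.1175] rot [-0.0, 0.0, 72.65]
over off [-0.6079, -0.5748, -0.1174] rot [-0.0, 0.0, 72.65]
above off [-0.6079, -0.5748, 0.0326] rot [-0.0, 0.0, 72.65]
```

```bash
python3 -m pendant '{"offset":[[0,0,-0.04],[0,0,-0.08],[0,0,-0.118],[-0.608,-0.575,-0.118],[-0.608,-0.575,-0.118],[-0.608,-0.575,-0.118],[-0.608,-0.575,-0.118],[-0.608,-0.575,-0.118],[-0.608,-0.575,-0.118],[-0.608,-0.575,-0.118],[-0.608,-0.575,-0.118],[-0.608,-0.575,-0.118],[-0.608,-0.575,-0.118],[-0.608,-0.575,-0.118],[-0.608,-0.575,-0.118],[-0.608,-0.575,-0.118],[-0.608,-0.575,-0.118],[-0.608,-0.575,-0.118],[-0.608,-0.575,-0.118],[-0.608,-0.575,-0.118]],"rotation":[[0,0,0],[0,0,0],[0,0,0],[0,0,72.6],[0,0,72.6],[0,0,72.6],[0,0,72.6],[0,0,72.6],[0,0,72.6],[0,0,72.6],[0,0,72.6],[0,0,72.6],[0,0,72.6],[0,0,72.6],[0,0,72.6],[0,0,72.6],[0,0,72.6],[0,0,72.6],[0,0,72.6],[0,0,72.6]],"claw":[1,1,1,1,1,1,1,1,1,1,0.46,0.46,0.46,0.46,0.46,0.46,0.46,0.46,0.46,0.46]}'
python3 - <<'E'
from h import *
a=-.11
M=tool([0,0,-1],[np.cos(a),np.sin(a),0])
print(cur()[2]["width"],cur()[2]["joint_pos"])
plan([587,-175,340],M,"over");plan([587,-175,150],M,"above")
E
```

```text
t: 3.07
eef_pos: [537.2, -59.0, 341.1]
ee_rot: [0.745, 0.668, 0.001, 0.0]
contact_force: [0.4, 0.9, -0.1]
width: 41.1
gripper_force: 0.0
41.13619850389555 [-0.66058842  0.06220674  0.7352727   1.56673065 -0.04242559  1.52746061
 -0.0333061 ]
over off [-0.1099, 0.0621, 0.0011] rot [0.07, -0.04, 0.07]
above off [-0.11, 0.0618, 0.1911] rot [0.07, -0.04, 0.07]
```

```bash
python3 -m pendant '{"offset":[[-0.037,0.021,0],[-0.074,0.041,0],[-0.11,0.062,0.001],[-0.11,0.062,0.04],[-0.11,0.062,0.08],[-0.11,0.062,0.12],[-0.11,0.062,0.16],[-0.11,0.062,0.191],[-0.11,0.062,0.191]],"rotation":[[0,0,0],[0,0,0],[0,0,0],[0,0,0],[0,0,0],[0,0,0],[0,0,0],[0,0,0],[0,0,0]],"claw":[0.46,0.46,0.46,0.46,0.46,0.46,0.46,0.46,0.46]}'
python3 - <<'E'
from h import *
a=-.11
M=tool([0,0,-1],[np.cos(a),np.sin(a),0])
plan([587,-175,62],M,"down")
a=imaging.read_camera("side")["pixels"][:,:,::-1];b=imaging.read_camera("top")["pixels"][:,:,::-1]
f=lambda i:cv2.resize(i,(390,390),interpolation=cv2.INTER_CUBIC)
cv2.imwrite("pics/c.png",np.hstack([f(a[150:280,290:420]),f(b[100:230,260:390])]))
E
```

```text
t: 3.82
eef_pos: [583.1, -171.5, 143.4]
ee_rot: [0.745, 0.668, -0.003, -0.004]
contact_force: [-1.3, 0.4, -1.4]
width: 39.8
gripper_force: 0.0
down off [-0.003, 0.0051, 0.0814] rot [-0.53, -0.02, 0.07]
```

View pics/c.png

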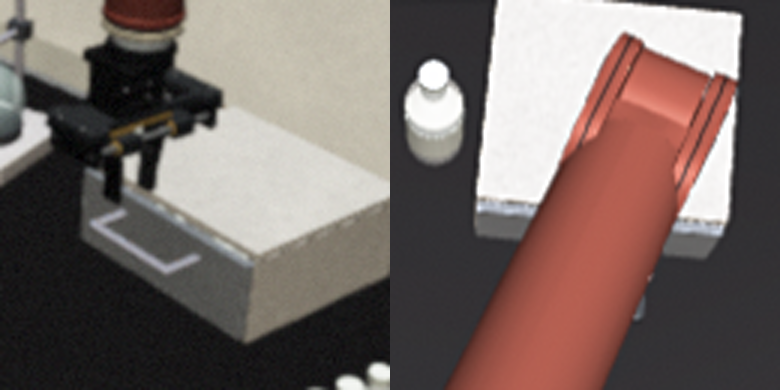

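The side crop (left) shows the half-open fingers over the left half of the handle bar, which runs from (95,225) to (165,268). The arm hides the handle in the top view. I'll go down to just above the bar and check.

```bash
python3 -m pendant '{"offset":[[0,0,0.01],[0,0,0.02],[0,0,0.03],[0,0,0.03]],"rotation":[[0,0,0],[0,0,0],[0,0,0],[0,0,0]],"claw":[0.46,0.46,0.46,0.46]}'
python3 - <<'E'
from h import *
a=-.11
M=tool([0,0,-1],[np.cos(a),np.sin(a),0])
plan([587,-175,62],M,"down")
p=imaging.read_camera("side");w=cloud(p)
pr=lambda X:cv2.projectPoints(np.array(X,float),np.array(p["rvec"],float),np.array(p["tvec"],float),np.array(p["intrinsics"]),None)[0].reshape(-1,2)
t=cur()[0];d=np.array([np.cos(a),np.sin(a),0]);y=np.array([.11,1,0])
b=np.array([587,-175,75.])
Q=pr([b,b+60*y,b-60*y,t+20*d,t-20*d]);print(np.round(Q,1),t)
i=p["pixels"][:,:,::-1].copy();i=cv2.resize(i[170:270,290:410],None,fx=5,fy=5,interpolation=cv2.INTER_CUBIC)
for q in Q: cv2.circle(i,tuple(((q-[290,170]+.5)*5).astype(int).tolist()),3,(0,0,255),-1)
cv2.imwrite("pics/d.png",i)
E
```

```text
t: 4.25
eef_pos: [585.9, -172.6, 118.1]
ee_rot: [0.745, 0.668, -0.0, -0.001]
contact_force: [-0.5, 0.6, 0.4]
width: 39.6
gripper_force: 0.0
down off [-0.0023, 0.0014, 0.0561] rot [-0.09, -0.01, 0.07]
[[334.2 232.1]
 [322.3 224.7]
 [346.8 240. ]
 [338.9 218.9]
 [329.9 222.4]] [ 586.11058331 -172.74373447  118.87084651]
```

View pics/d.png

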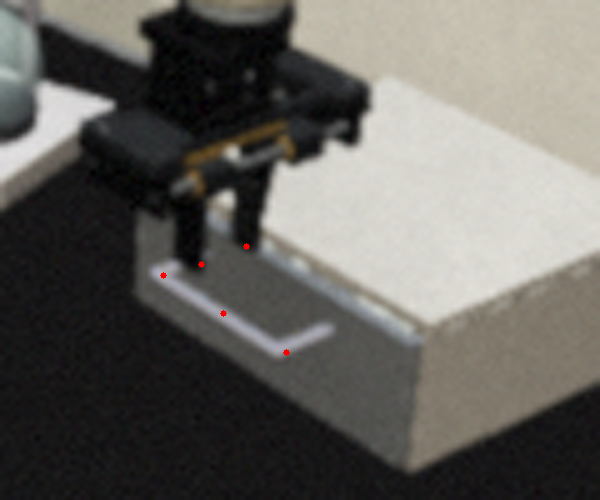

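The projected bar points (163,275), (223,313) and (286,352) lie on the bar, and the fingertip dots (201,264) and (246,246) match the fingertips. The estimate holds, so I'll go down and close.

```bash
python3 -m pendant '{"offset":[[0,0,0.015],[0,0,0.03],[0,0,0.042],[0,0,0.055],[0,0,0.055],[0,0,0.055],[0,0,0.055],[0,0,0.055],[0,0,0.055]],"rotation":[[0,0,0],[0,0,0],[0,0,0],[0,0,0],[0,0,0],[0,0,0],[0,0,0],[0,0,0],[0,0,0]],"claw":[0.46,0.46,0.46,0.46,0.46,0,0,0,0]}' 25
python3 - <<'E'
from h import *
a=-.11
M=tool([0,0,-1],[np.cos(a),np.sin(a),0]);print(cur()[2]["width"],cur()[2]["gripper_force"],cur()[2]["contact_force"])
p=cur()[0];plan(p-160*np.array([np.cos(a),np.sin(a),0]),M,"pull")
E
```

```text
t: 5.05
eef_pos: [587.0, -173.2, 65.3]
ee_rot: [0.745, 0.667, 0.0, 0.0]
contact_force: [-0.1, -0.6, -0.0]
width: 20.8
gripper_force: 0.0
20.774226896656156 0.0 [-0.05262564 -0.61709177 -0.0468806 ]
pull off [0.0001, -0.16, -0.0002] rot [0.07, -0.0, 0.05]
```

```bash
python3 -m pendant '{"offset":[[0,0,0],[0,0,0],[0,0,0],[0,-0.005,0],[0,-0.015,0],[0,-0.03,0],[0,-0.045,0],[0,-0.06,0],[0,-0.075,0],[0,-0.09,0],[0,-0.105,0],[0,-0.12,0],[0,-0.132,0],[0,-0.144,0],[0,-0.153,0],[0,-0.16,0],[0,-0.162,0],[0,-0.162,0],[0,-0.162,0]],"rotation":[[0,0,0],[0,0,0],[0,0,0],[0,0,0],[0,0,0],[0,0,0],[0,0,0],[0,0,0],[0,0,0],[0,0,0],[0,0,0],[0,0,0],[0,0,0],[0,0,0],[0,0,0],[0,0,0],[0,0,0],[0,0,0],[0,0,0]],"claw":[0,0,0,0,0,0,0,0,0,0,0,0,0,0,0,0,0,0,0]}' 25
```

```text
t: 6.63
eef_pos: [425.2, -153.8, 64.8]
ee_rot: [0.744, 0.668, 0.001, -0.001]
contact_force: [-0.8, 5.7, 7.0]
width: 9.3
gripper_force: 25.0
```

```bash
python3 -m pendant '{"offset":[[0,0,0],[0,0,0],[0,0,0],[0,0,-0.02],[0,0,-0.05],[0,0,-0.09],[0,0,-0.13],[0.04,0,-0.16],[0.08,0,-0.16],[0.12,0,-0.16],[0.16,0,-0.16],[0.2,0,-0.16],[0.2,0,-0.16]],"rotation":[[0,0,0],[0,0,0],[0,0,0],[0,0,0],[0,0,0],[0,0,0],[0,0,0],[0,0,0],[0,0,0],[0,0,0],[0,0,0],[0,0,0],[0,0,0]],"claw":[0.35,0.35,0.35,0.35,0.46,0.46,0.46,0.46,0.46,0.46,0.46,0.46,0.46]}'
python3 - <<'E'
from h import *
P=[]
for n in("side","top"):
    p=imaging.read_camera(n);w=cloud(p)
    for q in("stopper","adaptor","handle","holder"):
        for d in imaging.masks_of(p,q)[:3]:
            m=d["region"];x=w[m];x=x[~np.isnan(x[:,0])]
            print(n,q,round(d["confidence"],2),np.round(d["pixel"]),m.sum(),np.round(np.percentile(x,[2,50,98],axis=0)).tolist() if len(x) else None)
    P.append(p["pixels"][:,:,::-1])
a=P[0][180:300,270:400];b=P[1][120:240,270:400]
cv2.imwrite("pics/e.png",np.hstack([cv2.resize(i,(390,360),interpolation=cv2.INTER_CUBIC) for i in(a,b)]))
E
```

```text
t: 7.72
eef_pos: [447.0, 51.2, 224.1]
ee_rot: [0.742, 0.671, 0.0, -0.0]
contact_force: [0.5, 0.0, 0.0]
width: 40.0
gripper_force: 0.0
side stopper 0.49 [314. 230.] 142 [[530.0, -143.0, 56.0], [541.0, -126.0, 68.0], [572.0, -93.0, 94.0]]
side adaptor 0.43 [331. 248.] 134 [[517.0, -243.0, 57.0], [534.0, -221.0, 63.0], [560.0, -193.0, 91.0]]
side handle 0.69 [330. 243.] 3521 [[423.0, -295.0, 11.0], [531.0, -187.0, 53.0], [684.0, -40.0, 104.0]]
side holder 0.61 [325. 243.] 3462 [[423.0, -295.0, 13.0], [527.0, -188.0, 53.0], [684.0, -45.0, 104.0]]
top stopper 0.51 [307. 201.] 188 [[529.0, -142.0, 57.0], [548.0, -118.0, 64.0], [576.0, -96.0, 94.0]]
top adaptor 0.53 [342. 203.] 187 [[518.0, -241.0, 56.0], [540.0, -217.0, 63.0], [565.0, -195.0, 93.0]]
top handle 0.6 [327. 198.] 4024 [[430.0, -292.0, 14.0], [564.0, -173.0, 48.0], [671.0, -53.0, 105.0]]
top holder 0.78 [327. 202.] 4252 [[429.0, -293.0, 7.0], [559.0, -173.0, 49.0], [672.0, -53.0, 106.0]]
```

View pics/e.png

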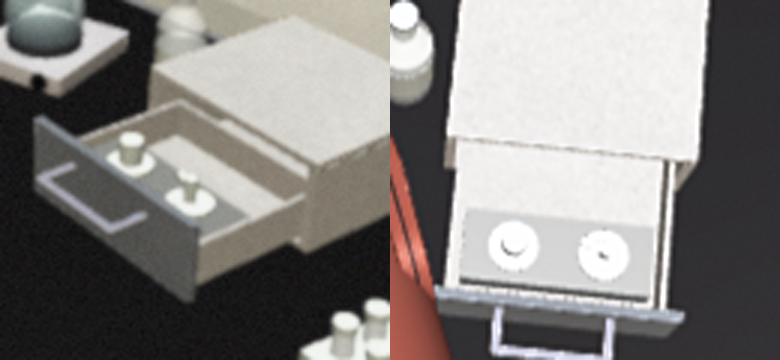

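The stopper (thick knob) is in the left hole, at (130,148) in the side crop and (513,243) in the top crop. The thin-stem adaptor is on the right, at (190,188) and (603,252). The drawer is wide open. Next I'll fit the stopper's axis.

Run:
```python
from h import *
from scipy.optimize import least_squares as LS
for n in("top","side"):
    w=cloud(imaging.read_camera(n)).reshape(-1,3);m=np.hypot(w[:,0]-549,w[:,1]+120)<40
    k=w[m&(w[:,2]>66)&(w[:,2]<98)];f=w[m&(w[:,2]>57)&(w[:,2]<64)]
    def e(q):
        rr=np.hypot(k[:,0]-q[0],k[:,1]-q[1]);return np.abs(np.maximum(rr-14,k[:,2]-q[2]))
    g=LS(e,[549,-120,90],loss="soft_l1",f_scale=2)
    print(n,len(k),len(f),g.x.round(1),np.median(g.fun).round(2),"flange",np.percentile(f,[2,98],axis=0).mean(0).round(1))
a=-.105
M=tool([0,0,-1],[np.cos(a),np.sin(a),0])
plan([550,-120.5,140],M,"above");plan([550,-120.5,65],M,"down")
```

```text
top 76 168 [ 551.8 -120.1   92.8] 2.01 flange [ 548.7 -119.2   60.4]
side 82 73 [ 548.3 -118.2   91. ] 1.68 flange [ 554.9 -119.2   60.6]
above off [-0.1513, 0.12, 0.0846] rot [0.0, -0.01, -0.28]
down off [-0.1513, 0.12, 0.1596] rot [0.0, -0.01, -0.28]
```

```bash
python3 -m pendant '{"offset":[[-0.03,0.024,0],[-0.06,0.048,0],[-0.09,0.072,0],[-0.12,0.096,0.02],[-0.151,0.12,0.05],[-0.151,0.12,0.085],[-0.151,0.12,0.085],[-0.151,0.12,0.085],[-0.151,0.12,0.085]],"rotation":[[0,0,0],[0,0,0],[0,0,0],[0,0,0],[0,0,0],[0,0,0],[0,0,0],[0,0,0],[0,0,0]],"claw":[0.6,0.6,0.6,0.6,0.6,0.6,0.6,0.6,0.6]}' 15
python3 - <<'E'
from h import *
a=-.105
M=tool([0,0,-1],[np.cos(a),np.sin(a),0])
plan([550,-119.5,65],M,"down");print(cur()[2]["width"])
E
```

```text
t: 9.07
eef_pos: [550.5, -119.2, 140.7]
ee_rot: [0.744, 0.668, 0.0, 0.0]
contact_force: [0.7, 0.7, -0.2]
width: 51.8
gripper_force: 0.0
down off [-0.0003, -0.0005, 0.0757] rot [0.03, -0.01, -0.21]
51.83179376825112
```

```bash
python3 -m pendant '{"offset":[[0,0,0.02],[0,0,0.04],[0,0,0.06],[0,0,0.07],[0,0,0.075],[0,0,0.075],[0,0,0.075],[0,0,0.075],[0,0,0.075],[0,0,0.075],[0,0,0.075],[0,0,0.075]],"rotation":[[0,0,0],[0,0,0],[0,0,0],[0,0,0],[0,0,0],[0,0,0],[0,0,0],[0,0,0],[0,0,0],[0,0,0],[0,0,0],[0,0,0]],"claw":[0.6,0.6,0.6,0.6,0.6,0.6,0,0,0,0,0,0]}' 30
```

```text
t: 10.07
eef_pos: [550.4, -119.8, 65.0]
ee_rot: [0.745, 0.667, 0.0, 0.0]
contact_force: [-1.0, 0.8, 4.6]
width: 27.5
gripper_force: 30.0
```

```bash
python3 -m pendant '{"offset":[[0,0,-0.01],[0,0,-0.02],[0,0,-0.035],[0,0,-0.055],[0,0,-0.08],[0,0,-0.11],[0,0,-0.14],[0,0,-0.17],[0,0,-0.2],[0,0,-0.21],[0,0,-0.21]],"rotation":[[0,0,0],[0,0,0],[0,0,0],[0,0,0],[0,0,0],[0,0,0],[0,0,0],[0,0,0],[0,0,0],[0,0,0],[0,0,0]],"claw":[0,0,0,0,0,0,0,0,0,0,0]}' 30
cat >> h.py <<'E'
def seat(m,yaw,h,dy=0):
    s,c=np.sin(np.radians(32)),np.cos(np.radians(32))
    zf=np.array([-s*np.cos(yaw),-s*np.sin(yaw),c]);xf=np.array([c*np.cos(yaw),c*np.sin(yaw),s])
    yf=np.cross(zf,xf)
    return np.array(m)+zf*h,tool(-zf,xf),zf,xf,yf
E
python3 - <<'E'
from h import *
P,M,*_=seat([652,186.5,194],.205,80)
print(P);plan(P,M,"pre");plan([P[0],P[1],P[2]+30],M,"prehigh")
E
python3 fit.py
```

```text
t: 10.98
eef_pos: [551.3, -120.3, 277.9]
ee_rot: [0.745, 0.667, 0.002, 0.002]
contact_force: [0.5, 0.1, -1.6]
width: 27.2
gripper_force: 30.0
[610.49413788 177.87006723 261.84384769]
pre off [0.3029, 0.0261, 0.0164] rot [-31.44, 5.03, -17.55]
prehigh off [0.3029, 0.0263, -0.0136] rot [-31.44, 5.03, -17.55]
['top'] 150 21 [6.54343e+02 1.85671e+02 2.02000e-01] 0.9109216683710493
cab [-3.30000e-02  6.37216e+02 -2.32854e+02] bar [ 580.2 -231. ] 17.898533564450865 [-1.2 10.9 35.2 74.2]
barpts 34 [-62.1 -63.9 177.2  64.1]
['side'] 156 0 [6.47744e+02 1.88135e+02 1.66000e-01] 0.9637559950100711
cab [-8.40000e-02  6.56323e+02 -1.22522e+02] bar [ 599.5 -117.7] 20.18465444218375 [-14.8 -12.5 -64.7 -27.4]
barpts 33 [ -59.9 -176.6   63.9   64. ]
['top', 'side'] 306 21 [6.52982e+02 1.85736e+02 2.05000e-01] 1.4165679558872633
cab [-1.00000e-01  6.55059e+02 -1.22903e+02] bar [ 598.3 -117.2] 20.167286687548625 [-10.5  -5.1 -62.6 -27.1]
barpts 68 [ -60.6 -178.5   63.    63.9]
```

```bash
python3 -m pendant '{"offset":[[0.03,0.003,-0.014],[0.06,0.006,-0.014],[0.09,0.009,-0.014],[0.12,0.012,-0.014],[0.15,0.015,-0.014],[0.18,0.018,-0.014],[0.21,0.02,-0.014],[0.24,0.022,-0.014],[0.27,0.024,-0.014],[0.29,0.026,-0.014],[0.303,0.026,-0.014],[0.303,0.026,-0.014],[0.303,0.026,-0.014],[0.303,0.026,-0.014]],"rotation":[[0,0,0],[-3.1,0.5,-1.8],[-6.3,1,-3.5],[-9.4,1.5,-5.3],[-12.6,2,-7],[-15.7,2.5,-8.8],[-18.9,3,-10.5],[-22,3.5,-12.3],[-25.2,4,-14],[-28.3,4.5,-15.8],[-31.4,5,-17.5],[-31.4,5,-17.5],[-31.4,5,-17.5],[-31.4,5,-17.5]],"claw":[0,0,0,0,0,0,0,0,0,0,0,0,0,0]}' 30
python3 - <<'E'
from h import *
m=np.array([652,186.5,194]);P,M,zf,xf,yf=seat(m,.205,80)
plan(P,M,"pre")
t=np.linspace(0,2*np.pi,60);pos,Q,s=cur();A=Q.as_matrix()
circ=lambda c,x,y,rad:c+rad*(np.outer(np.cos(t),x)+np.outer(np.sin(t),y))
o=pos+11*A[:,2]
rings=[(circ(m,xf,yf,25),(0,0,255)),(circ(m,xf,yf,21),(0,140,255)),(circ(o,A[:,0],A[:,1],27),(0,255,0)),(circ(o+32*A[:,2],A[:,0],A[:,1],14.5),(255,0,0))]
out=[]
for n in("side","top"):
    p=imaging.read_camera(n)
    pr=lambda X:cv2.projectPoints(np.array(X,float),np.array(p["rvec"],float),np.array(p["tvec"],float),np.array(p["intrinsics"]),None)[0].reshape(-1,2)
    c=np.round(pr([m])[0]).astype(int);x0,y0=c[0]-25,c[1]-32
    i=cv2.resize(p["pixels"][y0:y0+56,x0:x0+50,::-1],None,fx=8,fy=8,interpolation=cv2.INTER_CUBIC)[:, :400];j=i.copy()
    for X,col in rings: cv2.polylines(j,[((pr(X)-[x0,y0]+.5)*8).astype(int)],True,col,1)
    out.append(np.vstack([i,j]))
big=np.hstack(out);print(big.shape);cv2.imwrite("pics/f.png",cv2.resize(big,None,fx=.66,fy=.66,interpolation=cv2.INTER_AREA))
E
```

```text
t: 12.45
eef_pos: [609.0, 177.4, 288.1]
ee_rot: [0.608, 0.746, 0.211, 0.172]
contact_force: [0.3, -0.4, -0.9]
width: 27.3
gripper_force: 30.0
pre off [0.0002, -0.0124, 0.0232] rot [-0.45, 0.06, -0.13]
(896, 800, 3)
```

View pics/f.png

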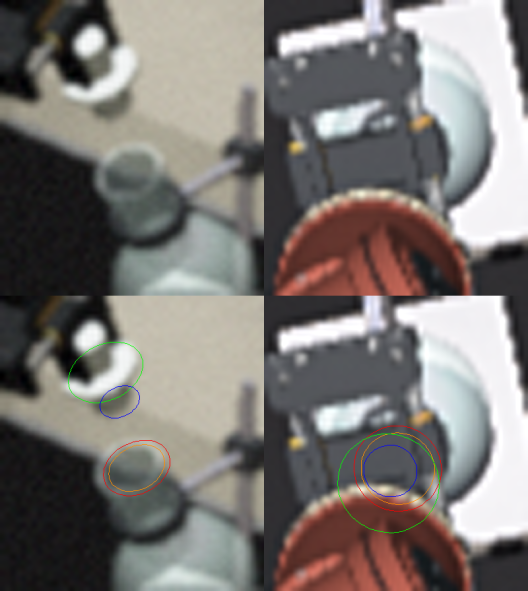

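In the side crop the rim outline (136,467) and flange outline (105,372) are both about 5 px right of the real ones, so relative to each other they agree to about 1 mm. The hand hides the mouth in the top view, so I'll check the rim against the first top picture.

Run:
```python
from h import *
p=imaging.read_camera("top");im=cv2.imread("pics/top0.png");im2=cv2.imread("pics/side0.png");ps=imaging.read_camera("side")
t=np.linspace(0,2*np.pi,60)
out=[]
for pp,img in((p,im),(ps,im2)):
    pr=lambda X:cv2.projectPoints(np.array(X,float),np.array(pp["rvec"],float),np.array(pp["tvec"],float),np.array(pp["intrinsics"]),None)[0].reshape(-1,2)
    m=np.array([652,186.5,194.]);c=np.round(pr([m])[0]).astype(int);x0,y0=c-18
    i=cv2.resize(img[y0:y0+36,x0:x0+36],None,fx=11,fy=11,interpolation=cv2.INTER_CUBIC);j=i.copy()
    _,_,zf,xf,yf=seat(m,.205,0)
    for rad,col in((25,(0,0,255)),(21,(0,140,255))):
        X=m+rad*(np.outer(np.cos(t),xf)+np.outer(np.sin(t),yf));cv2.polylines(j,[((pr(X)-[x0,y0]+.5)*11-.5).round().astype(int)],True,col,1)
    print([np.round(pr([m+d])[0]-pr([m])[0],2).tolist() for d in np.eye(3)*10])
    out.append(np.hstack([i,j]))
cv2.imwrite("pics/g.png",cv2.resize(np.vstack(out),None,fx=.75,fy=.75,interpolation=cv2.INTER_AREA))
```

```text
[[0.06, -3.13], [-3.28, 0.04], [-0.48, -1.08]]
[[1.94, -0.7], [-1.79, -0.78], [0.02, -2.45]]
```

View pics/g.png

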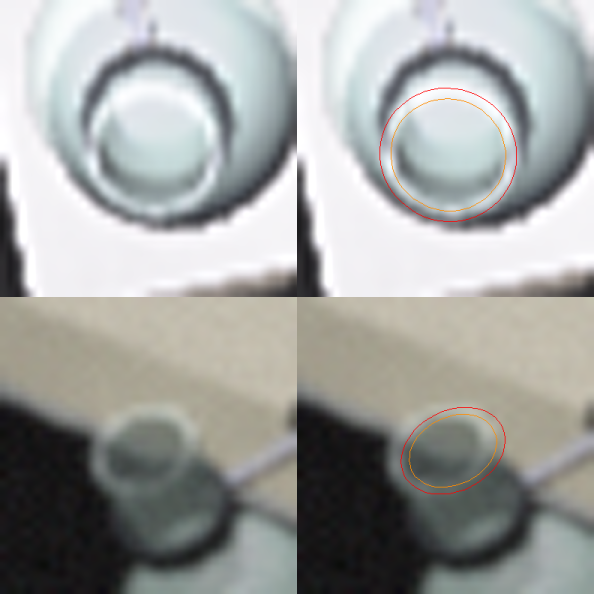

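The top-view rim (156,148) is about 0.6 px right of and 0.85 px above the prediction (151,155). The side-view rim (143,448) is left of its prediction (156,450), so the two cameras disagree by a few mm. I'll measure each camera's bias against the robot using the stopper in the hand.

```bash
cat > bias.py <<'E'
from h import *
import warnings;warnings.simplefilter("ignore")
from scipy.optimize import least_squares as LS
def sdf(v,parts):
    # v in axis frame (rho,z): min over frusta solids, approximate signed distance
    rho,z=v;D=[]
    for z0,z1,r0,r1 in parts:
        rr=r0+(r1-r0)*(z-z0)/(z1-z0);rr=np.clip(rr,min(r0,r1),max(r0,r1))
        a,b=rho-rr,np.maximum(z0-z,z-z1)
        D.append(np.where((a>0)&(b>0),np.hypot(a,b),np.maximum(a,b)))
    return np.min(D,0)
ST=[(-32,0,14.5,18),(0,6,27,27),(6,36,14,14)]
pos,Q,s=cur();o=pos+11*Q.as_matrix()[:,2];ax=-Q.as_matrix()[:,2]
ps=[imaging.read_camera("side") for _ in range(4)]
w=np.nanmean([cloud(p) for p in ps],0);rgb=np.mean([p["pixels"] for p in ps],0)
cam=-cv2.Rodrigues(np.array(ps[0]["rvec"],float))[0].T@np.array(ps[0]["tvec"]).ravel()
L=np.array(o)-cam;L/=np.linalg.norm(L);U=np.cross(L,[0,0,1]);U/=np.linalg.norm(U);V=np.cross(U,L)
B=np.stack([U,V,L],1) # image right, image up, depth
ms=imaging.masks_of(ps[-1],"stopper")
for d in ms[:4]:
    x=w[d["region"]];x=x[~np.isnan(x[:,0])];print("mask",round(d["confidence"],2),d["region"].sum(),np.round(np.median(x,0)-o))
sel=(np.linalg.norm(w-o,axis=-1)<45)&(rgb.min(-1)>110)
X=w[sel];print(len(X))
def f(b):
    v=X-o-B@b;z=v@ax;return sdf((np.linalg.norm(v-np.outer(z,ax),axis=1),z),ST)
for s0 in([0,0,0],[-5,0,0],[5,3,0]):
    g=LS(f,s0,loss="soft_l1",f_scale=2);print("stopper bias right/up/depth",g.x.round(1),np.median(abs(g.fun)).round(2),"rows",np.round(2*g.cost,0))
print("as world shift",np.round(B@g.x,1), "B",B.round(2).tolist())
# flask rim same camera, expressed in same axes relative to m
m0=np.array([652,186.5,194])
for yaw in(.195,.205,.215):
    _,_,zf,xf,yf=seat(m0,yaw,0)
    P=w.reshape(-1,3);P=P[(np.linalg.norm(P-m0,axis=1)<45)];
    def h(b):
        v=P-m0-B@b;z=v@zf;rr=np.linalg.norm(v-np.outer(z,zf),axis=1);ro=25+z*1.5/60
        e=np.abs(np.maximum(np.abs(rr-(ro-2))-2,z));return e[(z0>-38)]
    z0=(P-m0)@zf
    g=LS(h,[0,0,0],loss="soft_l1",f_scale=2);print("flask right/up/depth vs m0",yaw,g.x.round(1),np.median(g.fun).round(2),"world",np.round(B@g.x,1))
E
python3 bias.py
```

```text
mask 0.7 150 [ -9. -11.   7.]
113
stopper bias right/up/depth [-2.4  2.5 -0.7] 1.1 rows 321.0
stopper bias right/up/depth [-2.4  2.5 -0.7] 1.1 rows 321.0
stopper bias right/up/depth [-2.4  2.6 -0.7] 1.09 rows 321.0
as world shift [-1.6  1.8  2.7] B [[0.74, 0.24, 0.63], [-0.67, 0.27, 0.69], [0.0, 0.93, -0.36]]
flask right/up/depth vs m0 0.195 [-2.   4.  -5.1] 0.94 world [-3.8 -1.1  5.6]
flask right/up/depth vs m0 0.205 [-2.   4.  -5.2] 0.95 world [-3.8 -1.2  5.6]
flask right/up/depth vs m0 0.215 [-2.   4.  -5.3] 0.94 world [-3.8 -1.2  5.6]
```

Relative to the in-hand stopper, the side camera puts the mouth within about 1.5 mm of my estimate across its line of sight, so I'll keep (652, 186.5). Now I'll line up on the axis.

```bash
python3 -c '
from h import *
for h in (60,):
    P,M,*_=seat([652.5,186,194],.205,h);plan(P,M,h)'
```

```text
60 off [-0.0015, -0.0125, 0.0436] rot [-0.34, -0.0, -0.06]
```

```bash
python3 -m pendant '{"offset":[[-0.001,-0.006,0.01],[-0.0015,-0.0125,0.02],[-0.0015,-0.0125,0.032],[-0.0015,-0.0125,0.0436],[-0.0015,-0.0125,0.0436],[-0.0015,-0.0125,0.0436],[-0.0015,-0.0125,0.0436]],"rotation":[[-0.3,0,0],[-0.3,0,0],[-0.3,0,0],[-0.3,0,0],[-0.3,0,0],[-0.3,0,0],[-0.3,0,0]],"claw":[0,0,0,0,0,0,0]}' 30
python3 -c '
from h import *
for h in (60,40):
    P,M,*_=seat([652.5,186,194],.205,h);plan(P,M,h)'; python3 bias.py
python3 - <<'E'
from h import *
p=imaging.read_camera("side");c=p["pixels"][135:195,255:325,::-1]
cv2.imwrite("pics/h.png",cv2.resize(c,None,fx=9,fy=9,interpolation=cv2.INTER_CUBIC))
E
```

```text
t: 13.48
eef_pos: [621.4, 179.7, 245.5]
ee_rot: [0.607, 0.745, 0.214, 0.174]
contact_force: [0.1, -0.1, -1.2]
width: 27.2
gripper_force: 30.0
60 off [-0.0001, -0.0003, 0.0005] rot [-0.01, -0.01, -0.05]
40 off [-0.0001, -0.0003, 0.0205] rot [-0.01, -0.01, -0.05]
102
stopper bias right/up/depth [-1.2  3.5 -0.8] 1.16 rows 329.0
stopper bias right/up/depth [-1.2  3.5 -0.8] 1.16 rows 329.0
stopper bias right/up/depth [-1.   3.6 -0.9] 1.17 rows 329.0
as world shift [-0.4  1.1  3.7] B [[0.74, 0.26, 0.62], [-0.67, 0.28, 0.68], [0.0, 0.93, -0.38]]
flask right/up/depth vs m0 0.195 [-24.3  43.5 -50.2] 1.21 world [-38.1  -5.7  59.3]
flask right/up/depth vs m0 0.205 [-23.4  43.  -50. ] 1.26 world [-37.4  -6.3  58.7]
flask right/up/depth vs m0 0.215 [-23.9  44.8 -52.6] 1.23 world [-39.   -7.2  61.4]
```

View pics/h.png

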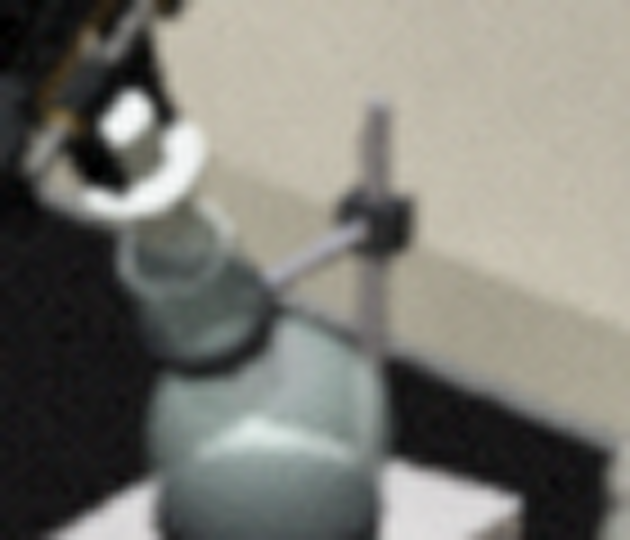

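The view shows the flange (about 142,176) lined up with the rim centre (175,248), which matches the expected shift of (-35,-72) display px along the neck axis. I'll insert in steps.

```bash
python3 -m pendant '{"offset":[[0,0,0.007],[0,0,0.014],[0,0,0.021],[0,0,0.027],[0,0,0.03],[0,0,0.03],[0,0,0.03]],"rotation":[[0,0,0],[0,0,0],[0,0,0],[0,0,0],[0,0,0],[0,0,0],[0,0,0]],"claw":[0,0,0,0,0,0,0]}' 30
python3 -c '
from h import *
for h in (30,11):
    P,M,*_=seat([652.5,186,194],.205,h);plan(P,M,h)
p,Q,s=cur();print("tool force",Q.inv().apply(s["contact_force"]).round(1),np.round(s["wrist_torque"],2))'
```

```text
t: 14.37
eef_pos: [636.8, 182.8, 219.0]
ee_rot: [0.607, 0.746, 0.213, 0.174]
contact_force: [-0.2, 0.7, -0.6]
width: 27.1
gripper_force: 30.0
30 off [-0.0001, 0.0003, -0.0003] rot [-0.07, 0.01, -0.03]
11 off [-0.0001, 0.0003, 0.0187] rot [-0.07, 0.01, -0.03]
tool force [ 0.8 -0.3  0.5] [-0.18  0.74  0.01]
```

No contact at 13 mm depth. I'll go on to about 4 mm before seating.

```bash
python3 -m pendant '{"offset":[[0,0,0.004],[0,0,0.008],[0,0,0.012],[0,0,0.015],[0,0,0.015],[0,0,0.015]],"rotation":[[0,0,0],[0,0,0],[0,0,0],[0,0,0],[0,0,0],[0,0,0]],"claw":[0,0,0,0,0,0]}' 30
python3 -c '
from h import *
for h in (15,11):
    P,M,*_=seat([652.5,186,194],.205,h);plan(P,M,h)
p,Q,s=cur();print("tool force",Q.inv().apply(s["contact_force"]).round(1),np.round(s["wrist_torque"],2))'
```

```text
t: 14.87
eef_pos: [644.6, 184.5, 206.4]
ee_rot: [0.607, 0.746, 0.213, 0.174]
contact_force: [0.6, -0.3, -1.6]
width: 27.3
gripper_force: 30.0
15 off [-0.0001, 0.0003, -0.0002] rot [-0.06, 0.0, -0.04]
11 off [-0.0001, 0.0003, 0.0038] rot [-0.06, 0.0, -0.04]
tool force [-0.4 -0.4  1.7] [-0.27  0.78  0.01]
```

```bash
python3 -m pendant '{"offset":[[0,0,0.002],[0,0,0.004],[0,0,0.005],[0,0,0.005],[0,0,0.005]],"rotation":[[0,0,0],[0,0,0],[0,0,0],[0,0,0],[0,0,0]],"claw":[0,0,0,0,0]}' 30
python3 -c '
from h import *
for h in (11,):
    P,M,*_=seat([652.5,186,194],.205,h);plan(P,M,h)
p,Q,s=cur();print("tool force",Q.inv().apply(s["contact_force"]).round(1),np.round(s["wrist_torque"],2))'
```

```text
t: 15.28
eef_pos: [646.7, 185.1, 203.9]
ee_rot: [0.607, 0.745, 0.214, 0.173]
contact_force: [-24.7, -5.9, 21.1]
width: 27.4
gripper_force: 30.0
11 off [-0.0003, -0.0003, 0.0006] rot [-0.05, -0.07, -0.09]
tool force [ -0.7 -10.4 -31.4] [-0.95  2.86 -0.16]
```

Contact at h = 11.6 mm against the expected 11 mm, so the flange is on the rim. I'll ease the push, then release.

```bash
python3 -m pendant '{"offset":[[0,0,-0.001],[0,0,-0.0015],[0,0,-0.002],[0,0,-0.002],[0,0,-0.002],[0,0,-0.002],[0,0,-0.002]],"rotation":[[0,0,0],[0,0,0],[0,0,0],[0,0,0],[0,0,0],[0,0,0],[0,0,0]],"claw":[0,0,0,0.5,0.5,0.5,0.5]}' 30
python3 -c '
from h import *
p,Q,s=cur();print("tool force",Q.inv().apply(s["contact_force"]).round(1),s["width"],s["gripper_force"])
P,M,*_=seat([652.5,186,194],.205,11);plan(P,M)'
```

```text
t: 15.87
eef_pos: [646.3, 184.9, 204.2]
ee_rot: [0.607, 0.746, 0.214, 0.174]
contact_force: [0.1, 0.4, -0.2]
width: 41.7
gripper_force: 0.0
tool force [0.3 0.1 0.3] 41.66603019749724 0.0
 off [-0.0002, -0.0001, 0.001] rot [-0.02, -0.01, -0.04]
```

Released. I'll retreat along the axis, move clear and look.

```bash
python3 -m pendant '{"offset":[[0,0,-0.01],[0,0,-0.02],[0,0,-0.035],[0,0,-0.05],[0,0,-0.08],[0,0,-0.11],[0,0,-0.14],[-0.04,0,-0.15],[-0.08,0,-0.15],[-0.12,0,-0.15],[-0.16,0,-0.15],[-0.2,0,-0.15],[-0.2,0,-0.15],[-0.2,0,-0.15]],"rotation":[[0,0,0],[0,0,0],[0,0,0],[0,0,0],[0,0,0],[0,0,0],[0,0,0],[0,0,0],[0,0,0],[0,0,0],[0,0,0],[0,0,0],[0,0,0],[0,0,0]],"claw":[0.5,0.5,0.5,0.5,0.5,0.5,0.5,0.5,0.5,0.5,0.5,0.5,0.5,0.5]}'
python3 - <<'E'
from h import *
import bias as b
E
python3 - <<'E'
from h import *
import warnings;warnings.simplefilter("ignore")
from scipy.optimize import least_squares as LS
out=[]
t=np.linspace(0,2*np.pi,60);m=np.array([653,186,194.]);_,_,zf,xf,yf=seat(m,.205,0)
for n in("side","top"):
    ps=[imaging.read_camera(n) for _ in range(3)];w=np.nanmean([cloud(p) for p in ps],0).reshape(-1,3)
    rgb=ps[0]["pixels"].reshape(-1,3).min(1)
    v=w-m;z=v@zf;rr=np.linalg.norm(v-np.outer(z,zf),axis=1)
    k=v[(z>12)&(z<45)&(rr<26)];f=v[(z>-8)&(z<12)&(rr<38)]
    print(n,"top of knob z",np.round(np.percentile(k@zf,98),1),"knob xy",np.round([np.median(k@xf),np.median(k@yf)],1),"flange z med",np.round(np.median(f[np.linalg.norm(f-np.outer(f@zf,zf),axis=1)>16]@zf),1))
    p=ps[0];pr=lambda X:cv2.projectPoints(np.array(X,float),np.array(p["rvec"],float),np.array(p["tvec"],float),np.array(p["intrinsics"]),None)[0].reshape(-1,2)
    c=np.round(pr([m])[0]).astype(int);x0,y0=c-24
    out.append(cv2.resize(p["pixels"][y0:y0+48,x0:x0+48,::-1],(390,390),interpolation=cv2.INTER_CUBIC))
cv2.imwrite("pics/i.png",np.hstack(out))
E
```

```text
t: 17.03
eef_pos: [609.0, -30.5, 332.5]
ee_rot: [0.609, 0.744, 0.215, 0.174]
contact_force: [-0.3, 0.2, 0.1]
width: 43.5
gripper_force: 0.0
mask 0.51 137 [  21.  207. -116.]
1
stopper bias right/up/depth [-3.  -8.9 -6.4] 0.0 rows 0.0
stopper bias right/up/depth [-5.9 -8.2 -6.6] 0.0 rows 0.0
stopper bias right/up/depth [-1.2 -8.8 -7.7] 0.0 rows 0.0
as world shift [-8.5 -6.2 -5.4] B [[0.68, 0.27, 0.68], [-0.74, 0.25, 0.63], [0.0, 0.93, -0.37]]
flask right/up/depth vs m0 0.195 [ -51.7  112.9 -136.9] 2.67 world [-98.1 -20.  155.4]
flask right/up/depth vs m0 0.205 [ -51.4  114.1 -139.2] 2.66 world [-99.2 -21.4 157.3]
flask right/up/depth vs m0 0.215 [ -52.9  120.3 -147.7] 2.69 world [-104.3  -24.1  166.3]
side top of knob z 44.0 knob xy [-5.3 -3.1] flange z med 8.0
top top of knob z 40.1 knob xy [ 5.2 -2.1] flange z med 7.4
```

View pics/i.png

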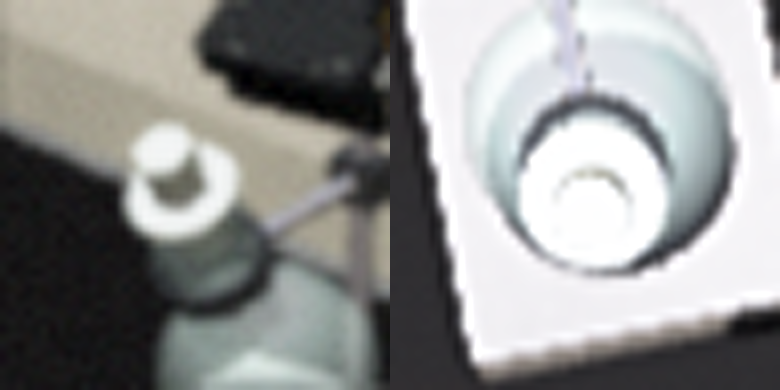

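The stopper sits on the rim with its flange flat and concentric, at (183,185) in the side crop and (592,195) in the top crop. The flange top reads about 7.5 mm above the rim, against 6 expected plus the cameras' usual bias of about 2 mm. The arm is clear, so I'm handing in.

```bash
python3 -c '
from bench import close_job
print(close_job())'
```

```text
the job is handed in; nothing more can be done
None
```

The drawer is open about 16 cm, and the stopper is seated in the clear flask's neck with its flange flat on the rim and the gripper released. I handed the job in at about 17 s, but the system did not report a verdict.

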